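# Refit the window of an underwater camera housing

### The job

The underwater camera housing stands open on the bench. Set the glass window down gently into the recess at its top so that it lies flat on the rubber seat, then put the retaining ring over it and screw it down clockwise until it is snug: skirt down on the housing's shoulder and glass clamped. Let go of everything at the end and leave the other things on the bench undisturbed.

Things in the scene. Friction and masses are not known exactly. Their poses are not given: they have to be found in the camera images.
- housing: Underwater camera housing: an upright aluminium tube 100 mm across, fixed in a round grey stand 128 mm across. Origin: centre of the stand's underside, on the bench; z up along the tube's axis. The tube ends above in a flat shoulder (110 mm up), on which stands a narrower neck with the window's cell.
- cell_rim (a point): Centre of the neck's rim, 134 mm above the housing's origin. Neck: 74 mm across outside. In it the cell, a round recess 64.6 mm across; its floor is a rubber seat ring, 10 mm below the rim when free, giving way at about 4 N per mm, 4.5 mm at most. The glass lying free on it stands 6 mm proud of the rim.
- shoulder (a point): Centre of the flat shoulder, 110 mm up. Round the neck above it: three right-hand thread ridges 120 degrees apart, 84 mm across, 5 mm thick, lead 20 mm a turn. Each starts with its underside 12 mm over the shoulder, winds down clockwise for 79 degrees to an end stop standing on the shoulder; then 33 degrees of open gap. Where the gaps lie round the neck varies and no pose tells it: feel for them.
- window: Thick glass disc, 62 mm across and 16 mm thick, edges bevelled, 0.1 to 0.15 kg. Origin: centre of its underside, z up along its axis. It need not be turned over: it starts lying flat on one of two square grey rubber pads (130 mm wide, 4 mm thick).
- ring: Black plastic retaining ring, 0.2 to 0.3 kg, right way up on the other pad. Origin: centre of its underside, z up along its axis. Skirt 100 mm outside, 89 mm inside, from 0 to 32 mm up; closed above by a flat flange (underside 27 mm, top 32 mm up) with a 46 mm hole; on that a round ribbed grip collar 62 mm outside, from 32 to 56 mm up.
- ring_collar (a point): Middle of the ring's grip collar, on its axis, 44 mm above its origin: the place to grip and turn. From dropped, clockwise, the ring turns easily for 30 to 60 degrees, then the thread presses the glass onto the seat (under 0.7 N m), and after 80 to 105 degrees in all the skirt is on the shoulder and the lugs are at their stops: the fingers slip if turned on. It does not unscrew when let go.
- ring_lug (a point): First of three lugs inside the skirt (on the ring's x axis, the others 120 degrees on), each 9 degrees wide, 3 to 8 mm above the ring's origin, reaching in to 79 mm across. While they rest on the ridges the ring's origin is 9 to 14 mm above the shoulder; when they meet the gaps it drops to 2 or 3 mm above, where its flange lies on the glass.
- tile: Concrete tile with oyster shells on it, 150 x 120 x 18 mm; origin at the centre of its underside. Not part of the job.
- reef_model: White wavy plaster block, 120 mm tall; origin at the centre of its underside. Not part of the job.
- bottle_blue: Clear bottle with blue cap, 56 mm across, 125 mm tall; origin under its centre. Not part of the job.
- bottle_red: Clear bottle with red cap, 56 mm across, 125 mm tall; origin under its centre. Not part of the job.
- grease_jar: Low white jar, 60 mm across, 45 mm tall; origin under its centre. Not part of the job.
- spacer: Flat black spacer ring without collar, 90 mm across, 8 mm thick, 68 mm hole; origin under its centre. Not part of the job.
- brush: Small flat brush lying down, 170 mm long; origin at the middle of its underside. Not part of the job.
There are look-alikes about, which are no part of the job. What is shaped like the window but green is not meant.

How it is judged:
By the outcome, as a careful person would: the job done as asked, in the order asked, and still so for the second after the job is handed in, with the robot touching nothing.
It also fails if it takes over 72 s, if anything falls off the work surface, if the arm or the gripper's body presses on something with over 40 N, if the wrist force passes 120 N, or if a joint passes its speed limit or range.

### The arm

A 7-joint arm with a two-finger parallel gripper is mounted at the origin on the work surface. World frame = base frame: x ahead of the robot, y to its left, z up, the work surface at z = 0. Lengths are in m, angles in rad, forces in N, time in s.
With the tool pointing down it reaches from about 0.4 to 0.85 m from the base axis. Payload 4.5 kg.
Tool frame: the origin (TCP) lies at the very end of the fingers, on their centre line; the grasp point (between the pads) lies 19 mm behind it (tcp_to_grasp is the z of the grasp point in the tool frame, in m); z points along the fingers, y is the line along which they close (so a half turn about z gives the same grasp; the last joint's range is limited). The gripper opens to 88 mm and grips with 3 to 60 N. Pads are 18 mm wide; open, the fingers measure 123 mm over their backs; the gripper's body (75 mm by 187 mm) begins 45 mm behind the grasp point.
Start: joints at [-1.173, 0.689, -0.195, 1.565, 0.157, 0.902, -0.215], TCP at [0.222, 0.584, 0.239] pointing down, gripper open.
Joint ranges: [-3.01, 3.01], [-0.46, 2.08], [-1.47, 1.51], [0.13, 2.56], [-1, 4.14], [0.04, 2.09], [-2.66, 2.66]. Speed limits (rad/s): [2.57, 2.57, 3.14, 3.14, 3.14, 3.14, 3.14].

### API

Orientations are given as a unit quaternion [x, y, z, w].
In Python, from plant import * gives the robot as it stands. The module is installed in compiled form; this text tells all that it offers.
- The arm moves only by the shell command python3 -m jog 'ROWS' [OPENING] [FORCE]. ROWS is JSON, a list that holds one entry, the list of rows, each a list of 6 numbers: the shift along the tool's x, y, z in m, then the turn, a rotation vector about the tool's x, y, z in rad. In form: [[[dx, dy, dz, ax, ay, az], ...]]. A call has 1 to 12 rows; each row shifts and turns the commanded pose from where the row before left it, along the tool's axes as they then stand; what a row does not reach is not made up. A row lasts 1/8 s, in which the tool goes at most 62.5 mm and 10.7 degrees, less where a joint would pass 70% of its speed; a pose out of reach is approached as far as the arm can. A call with a gripper value outside its range is refused whole. OPENING is the finger opening in m, from 0 to 0.0881, set as the call begins (- or left out, the last holds). The fingers move at their own pace and stop on an object; FORCE is the grip in N (left out, the last holds). Time passes only in rows, so rows that do not move let the fingers close. It gives the time, the measured TCP pose, the force, the opening and the grip force at its end, in the units of the state.
- get_state(): the state, without advancing time (a new reading comes with each control period).
- snapshot(name): name is "side" or "top"; returns a dict with "frame" (400x640x3 uint8, red, green, blue), "mtx" (3x3 intrinsics, pixels), "xyz" and "orientation" of the camera in the world. Camera axes: x right, y down, z forward; pixel columns grow to the right and rows downward; lengths in m; the calibration is good to about 2 mm. A picture is of the moment at which its call begins. There is no depth.
- finish_job(): hands the job in; it is judged then, once.
The state is a dict: "clock": time; "q": joint angles; "qd": joint speeds; "joint_torque": joint torques, N m; "tool_pos": TCP position; "eef_rot": TCP orientation; "contact_force": force on the tool from outside, world axes, zero at the start; "moment": the same for the moment, N m; "opening": opening from 0.0 (shut) to 1.0 (fully open); "finger_force": force on a finger pad.
Only numpy, scipy, OpenCV 4.12 (cv2) and the standard library are available. Lean on these libraries where they do the work, as an engineer would, in place of code of your own. Each camera call takes 0.05 s, during which the arm holds its last target. There are 200 camera calls.

## Working session

There is one attempt and no reset: what is moved stays moved. The work goes in short steps, Python scripts to look and compute and a shell command to move; the robot and the scene stay as the last step left them, time stands still between calls to the robot, and variables do not carry over. Pictures are saved under pics/ and viewed, at most 10 in all, crops included, and the job is handed in when it is done.

```bash
mkdir -p pics; python3 - <<'E'
from plant import *
import cv2
s=get_state(); print(s)
for n in("top","side"):
    d=snapshot(n); cv2.imwrite(f"pics/{n}0.png",d["frame"][:,:,::-1]); print(n,d["mtx"],d["xyz"],d["orientation"])
E
```

```text
{'clock': 0.0, 'q': array([-1.17321771,  0.69002028, -0.19451786,  1.56635867,  0.15727187,
        0.90252244, -0.21510113]), 'qd': array([-0.00057521,  0.00116823,  0.00013753,  0.00227609,  0.00031519,
        0.00061525,  0.00132893]), 'joint_torque': array([ 9.73507522e-04, -5.27576172e+01, -1.26709275e+00, -1.53424680e+01,
       -5.26809145e-02,  6.42286075e-03,  1.72085970e-04]), 'tool_pos': array([0.22218677, 0.58347141, 0.2378836 ]), 'eef_rot': array([ 1.80853223e-01,  9.83509629e-01, -9.52615271e-04, -1.16506391e-04]), 'contact_force': array([0.29606089, 0.72092724, 0.16555396]), 'moment': array([-0.00976279, -0.02687409, -0.00064445]), 'finger_force': 0.0, 'opening': 0.9967545068402327}
top [[381.01983489   0.         318.2312999 ]
 [  0.         381.01983489 190.70470318]
 [  0.           0.           1.        ]] [ 0.5009841  -0.08615742  1.09450271] [-0.70148799  0.71226454 -0.00915555  0.02258306]
side [[367.73834024   0.         318.46491905]
 [  0.         367.73834024 196.8438814 ]
 [  0.           0.           1.        ]] [-0.0721546  -0.71712029  0.9195912 ] [ 0.84275721 -0.35580447  0.14900918 -0.37544604]
```

View pics/top0.png

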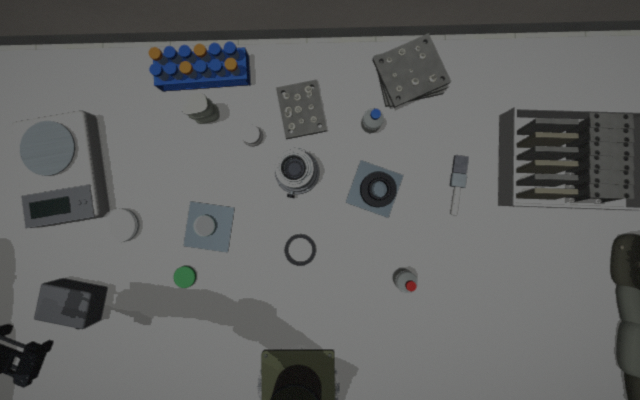

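View pics/side0.png

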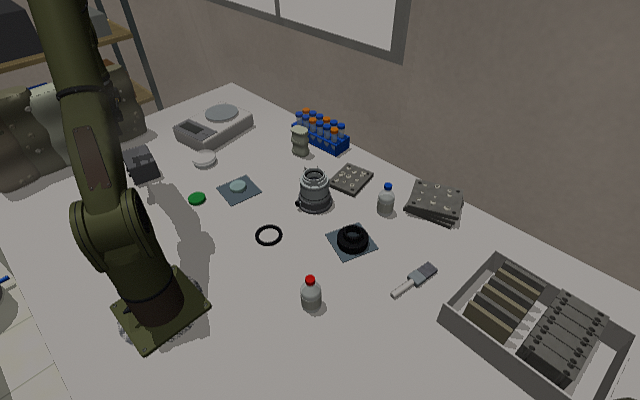

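The top view shows these candidates:
- **Window:** the pale disc on the pad at (205,226). Look-alikes are the green disc (184,277), the white lid or jar (122,225) and the small jar (252,135).
- **Ring:** the black collared one on the pad at (378,189). The look-alike is the flat spacer at (300,250).
- **Housing:** (294,169).

I choose the two things on the pads. Next is one close crop plus the measurement.

```bash
cat > h.py <<'E'
from plant import *
import cv2, numpy as np
from scipy.spatial.transform import Rotation as R
def cast(d,uv,z):
    v=R.from_quat(d["orientation"]).as_matrix()@np.linalg.inv(d["mtx"])@np.array([uv[0],uv[1],1.])
    return d["xyz"]+v*(z-d["xyz"][2])/v[2]
def proj(d,p):
    c=R.from_quat(d["orientation"]).as_matrix().T@(np.array(p)-d["xyz"]); c=d["mtx"]@c; return c[:2]/c[2]
E
python3 - <<'E'
from h import *
d=snapshot("top"); f=d["frame"]; s=snapshot("side"); g=s["frame"]
tiles=[]
for F,(u,v) in((f,(205,226)),(f,(294,169)),(f,(378,189)),(g,(238,187)),(g,(315,185)),(g,(352,240))):
    tiles.append(cv2.resize(F[v-32:v+32,u-32:u+32],(260,260),interpolation=cv2.INTER_CUBIC))
cv2.imwrite("pics/c1.png",np.vstack([np.hstack(tiles[:3]),np.hstack(tiles[3:])])[:,:,::-1])
# contours by gray levels near things
G=cv2.cvtColor(f,cv2.COLOR_RGB2GRAY); hsv=cv2.cvtColor(f,cv2.COLOR_RGB2HSV)
for n,p in(("win",(205,226)),("pad",(190,240)),("ring",(378,175))): print(n,f[p[1],p[0]],hsv[p[1],p[0]])
def comps(m,u,v,r=32):
    mm=np.zeros_like(G);mm[v-r:v+r,u-r:u+r]=m[v-r:v+r,u-r:u+r]
    cs,_=cv2.findContours(mm,cv2.RETR_CCOMP,cv2.CHAIN_APPROX_NONE)
    return [c for c in cs if len(c)>=20]
for n,m,(u,v),z in(("ring",(G<55).astype(np.uint8),(378,189),.036),("win",(hsv[:,:,1]<38).astype(np.uint8),(205,226),.020),("hous",(G>110).astype(np.uint8),(294,169),.134)):
    for c in comps(m,u,v,20 if n=="win" else 32):
        e=cv2.fitEllipse(c); p=cast(d,e[0],z); print(n,np.round(e[0],1),np.round(e[1],1),p.round(4),"diam",np.round(np.mean(e[1])/d["mtx"][0,0]*(d["xyz"][2]-z),4))
E
```

```text
win [107 108 109] [105   5 109]
pad [ 89 100 105] [ 99  39 105]
ring [32 34 36] [105  28  36]
ring [377.7 189.1] [34.6 35.8] [ 0.5507 -0.2314  0.036 ] diam 0.0977
ring [378.9 188.8] [15.9 17. ] [ 0.5513 -0.2348  0.036 ] diam 0.0456
win [218.2 246.4] [8.5 8.6] [0.3966 0.2182 0.02  ] diam 0.0241
win [220.8 232.4] [ 6.  10.4] [0.436  0.2107 0.02  ] diam 0.0231
win [220.2 214.4] [ 8.4 21.2] [0.4867 0.2123 0.02  ] diam 0.0417
win [198.5 224.9] [29.4 35.4] [0.458  0.2741 0.02  ] diam 0.0914
hous [293.8 169. ] [73.2 74.8] [ 0.6004 -0.0072  0.134 ] diam 0.1865
hous [298.4 172.9] [41.5 46. ] [ 0.5901 -0.0186  0.134 ] diam 0.1103
```

View pics/c1.png

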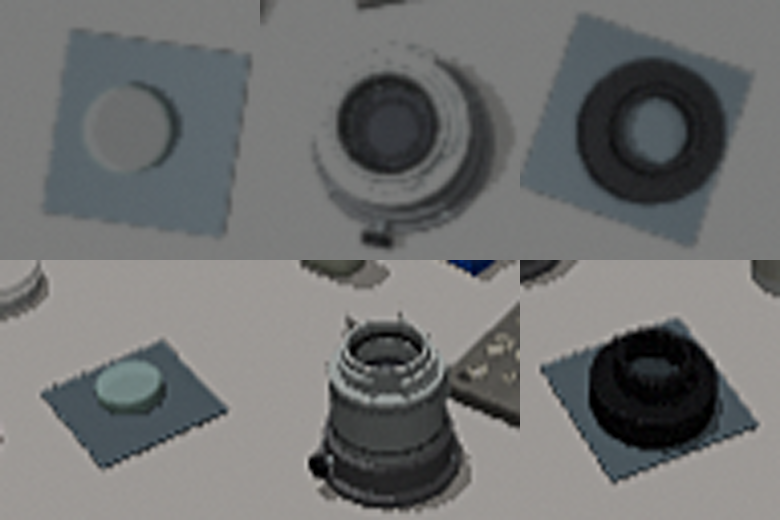

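The crops confirm it. The pale glass disc lies on the pad near (204.5,225.5), the open cell is near (293.5,167), and the collared ring is near (378,189). I'll refine the centres and check them against the side view.

```bash
python3 - <<'E'
from h import *
d=snapshot("top"); s=snapshot("side")
def blob(d,m,uv,r):
    u,v=map(int,uv); mm=np.zeros(m.shape,np.uint8); mm[v-r:v+r,u-r:u+r]=m[v-r:v+r,u-r:u+r]
    mm=cv2.morphologyEx(mm,cv2.MORPH_OPEN,np.ones((3,3),np.uint8))
    cs,_=cv2.findContours(mm,cv2.RETR_EXTERNAL,cv2.CHAIN_APPROX_NONE)
    c=max(cs,key=cv2.contourArea); return cv2.fitEllipse(cv2.convexHull(c) if 0 else c)
def G(d): return cv2.cvtColor(d["frame"],cv2.COLOR_RGB2GRAY)
def S(d): return cv2.cvtColor(d["frame"],cv2.COLOR_RGB2HSV)[:,:,1]
f=d["frame"].astype(int)
for n,dd,m,uv,r,z in(
 ("win top",d,(f[:,:,2]-f[:,:,0]<9)&(G(d)>98),(204,226),14,.020),
 ("cell top",d,G(d)<85,(293,167),15,.134),
 ("ring top",d,G(d)<55,(378,189),24,.036),
 ("win side",s,(s["frame"][:,:,1]>115),(238,187),14,.020),
 ("cell side",s,G(s)<90,(315,174),9,.134)):
    try:
        e=blob(dd,m,uv,r); p=cast(dd,e[0],z); print(n,np.round(e[0],1),np.round(e[1],1),p.round(4))
    except Exception as x: print(n,x)
# predicted side pixels
for q in([.462,.255,.02],[.605,-.007,.134],[.551,-.233,.06]): print(proj(s,q).round(1),proj(d,q).round(1))
u,v=238,187
print(s["frame"][v,u-16:u+16].tolist())
E
```

```text
win top [203.4 225.4] [19.2 19.7] [0.4563 0.2603 0.02  ]
cell top [293.  167.1] [24.3 24.7] [ 0.6052 -0.0051  0.134 ]
ring top [377.7 189.1] [34.4 35.8] [ 0.5507 -0.2314  0.036 ]
win side [234.4 180. ] [16.7 21.2] [0.4652 0.2878 0.02  ]
cell side [313.6 173.7] [10.2 16.9] [ 0.6041 -0.0086  0.134 ]
[238.8 184.2] [205.2 223.3]
[313.4 173.4] [293.7 167.1]
[352.5 230.6] [379.5 188.5]
[[71, 82, 88], [73, 84, 90], [72, 83, 90], [72, 83, 90], [73, 85, 92], [73, 83, 90], [69, 80, 87], [63, 76, 77], [122, 144, 141], [115, 135, 134], [113, 131, 129], [113, 131, 130], [111, 129, 128], [112, 131, 129], [114, 132, 130], [111, 130, 128], [113, 132, 130], [113, 131, 130], [111, 131, 129], [115, 134, 133], [119, 138, 136], [100, 119, 116], [58, 69, 67], [34, 44, 40], [40, 45, 49], [77, 89, 95], [72, 83, 90], [72, 83, 90], [74, 85, 91], [72, 82, 89], [74, 84, 90], [72, 84, 91]]
```

```bash
cat >> h.py <<'E'
def to(x,y,z):
    s=get_state(); M=R.from_quat(s["eef_rot"]); p=s["tool_pos"]
    print("t",round(s["clock"],2),"pos",p.round(4),"tilt",M.as_matrix()[:,2].round(4),"yaw y-axis",np.degrees(np.arctan2(*M.as_matrix()[[1,0],1])).round(1),"q",s["q"].round(2))
    print("F",s["contact_force"].round(2),"M",s["moment"].round(3),"open mm",round(s["opening"]*88.1,2),"ff",round(s["finger_force"],2))
    print("tool delta mm",(M.inv().apply(np.array([x,y,z])-p)*1000).round(1))
E
python3 -c "
from h import *
to(.6047,-.0068,.16)"
```

```text
t 0.3 pos [0.2223 0.5839 0.2384] tilt [-2.e-04 -6.e-04 -1.e+00] yaw y-axis 69.2 q [-1.17  0.69 -0.19  1.57  0.16  0.9  -0.22]
F [-0.76 -0.28 -0.5 ] M [ 0.    -0.007  0.009] open mm 88.01 ff 0.0
tool delta mm [-567.5 -416.    78.7]
```

```bash
python3 -m jog '[[[-0.04,-0.029,0,0,0,0],[-0.04,-0.029,0,0,0,0],[-0.04,-0.029,0,0,0,0],[-0.04,-0.029,0,0,0,0],[-0.04,-0.029,0,0,0,0],[-0.04,-0.029,0,0,0,0],[-0.04,-0.029,0,0,0,0],[-0.04,-0.029,0,0,0,0],[-0.04,-0.029,0,0,0,0],[-0.04,-0.029,0,0,0,0],[-0.04,-0.029,0,0,0,0],[-0.04,-0.029,0,0,0,0]]]' 0.088 3; python3 -c "
from h import *
to(.6047,-.0068,.16)"
```

```text
clock: 1.8
tool_pos: [0.548, 0.0867, 0.2388]
eef_rot: [0.181, 0.984, 0.0, 0.0]
contact_force: [-0.7, 0.5, 0.2]
opening: 0.996
finger_force: 0.0
t 1.8 pos [0.548  0.0867 0.2388] tilt [ 4.e-04  3.e-04 -1.e+00] yaw y-axis 69.2 q [-0.08  0.6  -0.27  1.78  0.21  0.79  0.76]
F [-0.67  0.49  0.24] M [-0.043 -0.061 -0.036] open mm 87.74 ff 0.0
tool delta mm [-86.2 -67.3  78.8]
```

```bash
python3 -m jog '[[[-0.029,-0.0225,0.02,0,0,0],[-0.029,-0.0225,0.02,0,0,0],[-0.028,-0.022,0.02,0,0,0],[0,0,0.019,0,0,0],[0,0,0.016,0,0,0],[0,0,0.016,0,0,0],[0,0,0,0,0,0],[0,0,0,0,0,0]]]' 0.088 3; python3 -c "
from h import *
to(.6047,-.0068,.129)"
python3 -m jog '[[[0,0,0,0,0,0],[0,0,0,0,0,0],[0,0,0,0,0,0],[0,0,0,0,0,0],[0,0,0,0,0,0]]]' 0.06 3; python3 -c "
from h import *
to(.6047,-.0068,.129)"
```

```text
clock: 2.8
tool_pos: [0.604, -0.0046, 0.1282]
eef_rot: [0.181, 0.984, 0.0, 0.0]
contact_force: [0.2, 0.2, -0.5]
opening: 0.994
finger_force: 0.0
t 2.8 pos [ 0.604  -0.0046  0.1282] tilt [ 8.e-04  2.e-04 -1.e+00] yaw y-axis 69.2 q [ 0.06  0.81 -0.23  1.72  0.28  0.64  0.88]
F [ 0.24  0.24 -0.5 ] M [-0.007 -0.025  0.033] open mm 87.6 ff 0.0
tool delta mm [-1.4 -1.8 -0.8]
clock: 3.42
tool_pos: [0.6042, -0.0048, 0.1282]
eef_rot: [0.181, 0.984, 0.0, 0.001]
contact_force: [-0.1, 0.8, 5.3]
opening: 0.83
finger_force: 3.0
t 3.42 pos [ 0.6042 -0.0048  0.1282] tilt [ 1.3e-03  5.0e-04 -1.0e+00] yaw y-axis 69.2 q [ 0.06  0.81 -0.23  1.72  0.28  0.64  0.88]
F [-0.12  0.77  5.33] M [ 0.294  0.04  -0.009] open mm 73.09 ff 3.0
tool delta mm [-1.2 -1.7 -0.8]
```

```bash
python3 -m jog '[[[0,0,0,0,0,0],[0,0,0,0,0,0],[0,0,0,0,0,0],[0,-0.003,0,0,0,0],[0,0,0,0,0,0]]]' 0.088 3; python3 -c "
from h import *
to(.6047,-.0068,.129)"
python3 -m jog '[[[0,0,0,0,0,0],[0,0,0,0,0,0],[0,0,0,0,0,0],[0,0,0,0,0,0],[0,0,0,0,0,0]]]' 0.06 3; python3 -c "
from h import *
to(.6047,-.0068,.129)"
```

```text
clock: 4.05
tool_pos: [0.6024, -0.0085, 0.1276]
eef_rot: [0.181, 0.983, -0.0, -0.0]
contact_force: [0.3, -0.7, 0.3]
opening: 1.001
finger_force: 0.0
t 4.05 pos [ 0.6024 -0.0085  0.1276] tilt [-4.e-04 -4.e-04 -1.e+00] yaw y-axis 69.1 q [ 0.07  0.81 -0.23  1.73  0.28  0.64  0.89]
F [ 0.35 -0.69  0.25] M [-0.022  0.023 -0.066] open mm 88.15 ff 0.0
tool delta mm [-1.6  2.4 -1.4]
clock: 4.68
tool_pos: [0.6039, -0.0047, 0.1277]
eef_rot: [0.18, 0.984, 0.002, 0.001]
contact_force: [2.6, 4.3, -4.8]
opening: 0.832
finger_force: 3.0
t 4.67 pos [ 0.6039 -0.0047  0.1277] tilt [ 0.0028  0.0041 -1.    ] yaw y-axis 69.3 q [ 0.06  0.81 -0.23  1.73  0.28  0.63  0.89]
F [ 2.62  4.32 -4.75] M [ 0.882 -0.5   -0.063] open mm 73.32 ff 3.0
tool delta mm [-1.5 -1.6 -1.3]
```

```bash
python3 -m jog '[[[0,0,0,0,0,0],[0,0,0,0,0,0],[0,0.003,0,0,0,0],[0,0,0,0,0,-0.175],[0,0,0,0,0,-0.175],[0,0,0,0,0,-0.175],[0,0,0,0,0,-0.175],[0,0,0,0,0,-0.175],[0,0,0,0,0,-0.175],[0,0,0,0,0,-0.175],[0,0,0,0,0,-0.175],[0,0,0,0,0,-0.171]]]' 0.088 3
python3 -m jog '[[[0,0,0,0,0,0],[0,0,0,0,0,0],[0,0,0,0,0,0],[0,0,0,0,0,0],[0,0,0,0,0,0]]]' 0.06 3; python3 -c "
from h import *
to(.6047,-.0068,.129)"
```

```text
clock: 6.18
tool_pos: [0.6037, -0.0055, 0.1277]
eef_rot: [-0.57, 0.822, -0.0, -0.0]
contact_force: [-0.2, -0.8, -0.3]
opening: 1.002
finger_force: 0.0
clock: 6.8
tool_pos: [0.6043, -0.0056, 0.1277]
eef_rot: [-0.567, 0.824, -0.001, 0.0]
contact_force: [3.7, -2.7, -2.0]
opening: 0.835
finger_force: 3.0
t 6.8 pos [ 0.6043 -0.0056  0.1277] tilt [ 1.e-03 -6.e-04 -1.e+00] yaw y-axis 159.1 q [ 0.29  0.88 -0.66  1.71  0.71  0.8   2.07]
F [ 3.69 -2.74 -1.97] M [-0.308 -0.723 -0.128] open mm 73.59 ff 3.0
tool delta mm [ 1.  -0.8 -1.3]
```

```bash
python3 -m jog '[[[0,0,0,0,0,0],[0,0,-0.02,0,0,0],[0,0,-0.03,0,0,0],[0,0,-0.03,0,0,0]]]' 0.088 3; python3 -c "
from h import *
to(.457,.2575,.04)"
```

```text
clock: 7.3
tool_pos: [0.6033, -0.0042, 0.21]
eef_rot: [-0.568, 0.823, 0.0, 0.0]
contact_force: [-0.9, -0.2, 0.7]
opening: 0.999
finger_force: 0.0
t 7.3 pos [ 0.6033 -0.0042  0.21  ] tilt [ 1.e-04  1.e-03 -1.e+00] yaw y-axis 159.2 q [ 0.33  0.78 -0.73  1.65  0.61  0.95  2.16]
F [-0.9  -0.19  0.68] M [0.113 0.018 0.074] open mm 87.97 ff 0.0
tool delta mm [-192.7  229.6  170.2]
```

```bash
python3 -m jog '[[[-0.032,0.038,0,0,0,0],[-0.032,0.038,0,0,0,0],[-0.032,0.038,0,0,0,0],[-0.032,0.038,0.02,0,0,0],[-0.032,0.038,0.03,0,0,0],[-0.032,0.039,0.03,0,0,0],[0,0,0.04,0,0,0],[0,0,0.03,0,0,0],[0,0,0.02,0,0,0],[0,0,0,0,0,0]]]' 0.088 3; python3 - <<'E'
from h import *
to(.457,.2575,.0155)
d=snapshot("top"); s=snapshot("side")
a=cv2.resize(d["frame"][195:260,165:250],(680,520),interpolation=cv2.INTER_CUBIC)[:, :390]
b=cv2.resize(s["frame"][150:220,205:275],(400,520),interpolation=cv2.INTER_CUBIC)
cv2.imwrite("pics/w1.png",np.hstack([a,b])[:,:,::-1])
E
```

```text
clock: 8.55
tool_pos: [0.4573, 0.2562, 0.0378]
eef_rot: [-0.568, 0.823, 0.0, -0.001]
contact_force: [0.9, 0.4, 0.9]
opening: 1.001
finger_force: 0.0
t 8.55 pos [0.4573 0.2562 0.0378] tilt [-1.e-03 -6.e-04 -1.e+00] yaw y-axis 159.2 q [-0.35  0.92 -0.42  1.99  0.91  0.43  1.31]
F [0.85 0.4  0.86] M [0.127 0.118 0.034] open mm 88.21 ff 0.0
tool delta mm [-1.2  0.7 22.3]
```

View pics/w1.png

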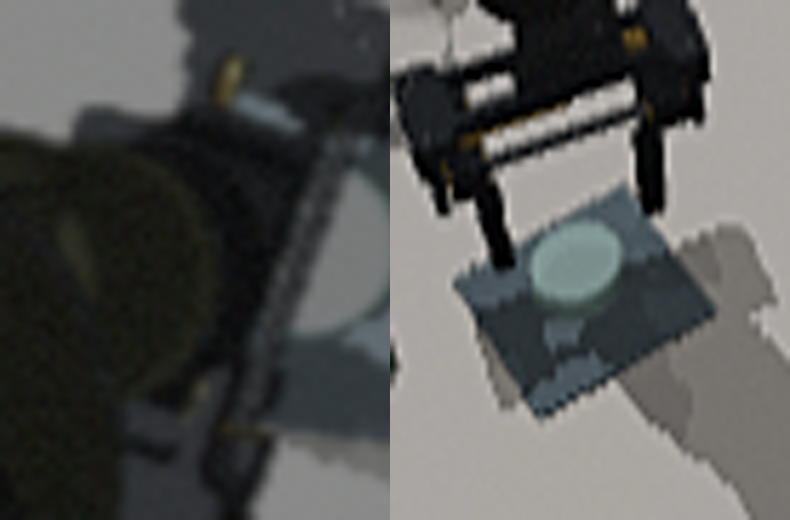

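The side crop shows the fingertips straddling the glass, whose centre is near side pixel (237.7,185.3). Now I descend, close, reopen, turn 90° and close again, so the glass is centred both ways.

```bash
python3 -m jog '[[[-0.001,0.0005,0.01,0,0,0],[0,0,0.008,0,0,0],[0,0,0.0045,0,0,0],[0,0,0,0,0,0]]]' 0.088 3;python3 -m jog '[[[0,0,0,0,0,0],[0,0,0,0,0,0],[0,0,0,0,0,0],[0,0,0,0,0,0],[0,0,0,0,0,0],[0,0,0,0,0,0]]]' 0.05 3; python3 -c "
from h import *
to(.457,.2575,.0155)"
```

```text
clock: 9.15
tool_pos: [0.4576, 0.2567, 0.0148]
eef_rot: [-0.568, 0.823, -0.0, -0.0]
contact_force: [0.8, -0.0, 0.2]
opening: 1.0
finger_force: 0.0
clock: 9.9
tool_pos: [0.4577, 0.2571, 0.0153]
eef_rot: [-0.568, 0.823, 0.0, 0.0]
contact_force: [-1.0, 0.4, 2.7]
opening: 0.704
finger_force: 3.0
t 9.9 pos [0.4577 0.2571 0.0153] tilt [-1.e-04  3.e-04 -1.e+00] yaw y-axis 159.2 q [-0.38  0.96 -0.37  1.99  0.95  0.37  1.26]
F [-1.03  0.45  2.68] M [ 0.145  0.348 -0.013] open mm 62.03 ff 3.0
tool delta mm [-0.2  0.8 -0.2]
```

```bash
python3 -m jog '[[[0,0,0,0,0,0],[0,0,0,0,0,0],[0,0,0,0,0,0.175],[0,0,0,0,0,0.175],[0,0,0,0,0,0.175],[0,0,0,0,0,0.175],[0,0,0,0,0,0.175],[0,0,0,0,0,0.175],[0,0,0,0,0,0.175],[0,0,0,0,0,0.175],[0,0,0,0,0,0.171],[0,0,0,0,0,0]]]' 0.088 3;python3 -c "
from h import *
to(.4577,.2571,.0155)"
python3 -m jog '[[[0,0,0,0,0,0],[0,0,0,0,0,0],[0,0,0,0,0,0],[0,0,0,0,0,0],[0,0,0,0,0,0]]]' 0.05 4; python3 -c "
from h import *
to(.457,.2575,.0155)"
```

```text
clock: 11.4
tool_pos: [0.4579, 0.257, 0.0152]
eef_rot: [0.18, 0.984, -0.0, 0.0]
contact_force: [-1.0, 0.2, 0.4]
opening: 1.002
finger_force: 0.0
t 11.4 pos [0.4579 0.257  0.0152] tilt [ 2.e-04 -2.e-04 -1.e+00] yaw y-axis 69.3 q [-0.55  0.94 -0.08  2.    0.31  0.21  0.3 ]
F [-0.95  0.17  0.37] M [-0.074 -0.013  0.014] open mm 88.25 ff 0.0
tool delta mm [ 0.2  0.1 -0.3]
clock: 12.02
tool_pos: [0.4579, 0.257, 0.0152]
eef_rot: [0.181, 0.984, 0.0, 0.0]
contact_force: [0.3, 0.9, -0.1]
opening: 0.699
finger_force: 4.0
t 12.03 pos [0.4579 0.257  0.0152] tilt [ 2.e-04  3.e-04 -1.e+00] yaw y-axis 69.2 q [-0.55  0.94 -0.08  2.    0.31  0.21  0.3 ]
F [ 0.3   0.86 -0.05] M [ 0.041 -0.083 -0.007] open mm 61.58 ff 4.0
tool delta mm [ 1.   0.1 -0.3]
```

```bash
python3 -m jog '[[[0,0,0,0,0,0],[0,0,-0.02,0,0,0],[0,0,-0.04,0,0,0],[0,0,-0.05,0,0,0],[0,0,-0.05,0,0,0],[0,0,-0.03,0,0,0]]]' 0.05 12; python3 -c "
from h import *
to(.6040,-.0053,.17)"
```

```text
clock: 12.78
tool_pos: [0.458, 0.2568, 0.2075]
eef_rot: [0.181, 0.983, 0.001, 0.001]
contact_force: [0.5, 0.0, -1.1]
opening: 0.695
finger_force: 12.0
t 12.78 pos [0.458  0.2568 0.2075] tilt [ 1.6e-03  8.0e-04 -1.0e+00] yaw y-axis 69.1 q [-0.45  0.61 -0.24  1.9   0.22  0.66  0.39]
F [ 0.49  0.   -1.08] M [0.041 0.006 0.018] open mm 61.25 ff 12.0
tool delta mm [-229.7 -193.    37.5]
```

```bash
python3 -m jog '[[[-0.03,-0.025,0,0,0,0],[-0.04,-0.034,0,0,0,0],[-0.04,-0.034,0,0,0,0],[-0.04,-0.034,0,0,0,0],[-0.04,-0.034,0,0,0,0],[-0.03,-0.025,0.02,0,0,0],[-0.0095,-0.007,0.018,0,0,0],[0,0,0,0,0,0],[0,0,0,0,0,0]]]' 0.05 12; python3 -c "
from h import *
to(.6040,-.0053,.15)"
```

```text
clock: 13.9
tool_pos: [0.603, -0.0024, 0.1675]
eef_rot: [0.179, 0.984, 0.001, -0.0]
contact_force: [0.2, 0.9, -0.9]
opening: 0.696
finger_force: 12.0
t 13.9 pos [ 0.603  -0.0024  0.1675] tilt [-6.0e-04  1.8e-03 -1.0e+00] yaw y-axis 69.3 q [ 0.08  0.76 -0.27  1.7   0.28  0.72  0.88]
F [ 0.18  0.91 -0.91] M [-0.016 -0.005  0.006] open mm 61.32 ff 12.0
tool delta mm [-2.  -2.4 17.5]
```

```bash
python3 -m jog '[[[-0.002,-0.0024,0.007,0,0,0],[0,0,0.008,0,0,0],[0,0,0,0,0,0],[0,0,0,0,0,0]]]' 0.05 12; python3 -c "
from h import *
to(.6040,-.0053,.15)
to(.6040,-.0053,.15)"
```

```text
clock: 14.4
tool_pos: [0.6047, -0.0079, 0.1522]
eef_rot: [0.181, 0.984, 0.0, 0.0]
contact_force: [-0.7, -0.3, -0.3]
opening: 0.695
finger_force: 12.0
t 14.4 pos [ 0.6047 -0.0079  0.1522] tilt [ 1.e-04  1.e-04 -1.e+00] yaw y-axis 69.2 q [ 0.08  0.78 -0.26  1.71  0.29  0.69  0.88]
F [-0.73 -0.25 -0.26] M [ 0.012  0.033 -0.028] open mm 61.22 ff 12.0
tool delta mm [1.6 2.2 2.2]
t 14.4 pos [ 0.6047 -0.0079  0.1522] tilt [ 1.e-04  1.e-04 -1.e+00] yaw y-axis 69.2 q [ 0.08  0.78 -0.26  1.71  0.29  0.69  0.88]
F [-0.73 -0.25 -0.26] M [ 0.012  0.033 -0.028] open mm 61.22 ff 12.0
tool delta mm [1.6 2.2 2.2]
```

```bash
python3 -m jog '[[[0.001,0.0014,0,0,0,0],[0,0,0,0,0,0],[0,0,0,0,0,0],[0,0,0,0,0,0]]]' 0.05 12;python3 -m jog '[[[0,0,0,0,0,0]]]'; python3 -c "
from h import *
to(.6040,-.0053,.15)"
```

```text
clock: 14.9
tool_pos: [0.6042, -0.0065, 0.1522]
eef_rot: [0.181, 0.983, 0.0, 0.0]
contact_force: [-0.8, 1.0, -0.9]
opening: 0.696
finger_force: 12.0
clock: 15.02
tool_pos: [0.6042, -0.0065, 0.1522]
eef_rot: [0.181, 0.983, 0.0, 0.0]
contact_force: [-0.5, -0.1, -1.6]
opening: 0.695
finger_force: 12.0
t 15.03 pos [ 0.6042 -0.0065  0.1522] tilt [ 1.e-04  0.e+00 -1.e+00] yaw y-axis 69.2 q [ 0.08  0.78 -0.26  1.71  0.29  0.69  0.88]
F [-0.47 -0.14 -1.61] M [ 0.    -0.028  0.015] open mm 61.2 ff 12.0
tool delta mm [0.6 1.  2.2]
```

```bash
python3 -m jog '[[[0.0006,0.001,0.003,0,0,0],[0,0,0.002,0,0,0],[0,0,0.002,0,0,0],[0,0,0.002,0,0,0],[0,0,0.001,0,0,0],[0,0,0,0,0,0],[0,0,0,0,0,0]]]' 0.05 12; python3 -c "
from h import *
to(.6040,-.0053,.145)"
```

```text
clock: 15.9
tool_pos: [0.6041, -0.0053, 0.1423]
eef_rot: [0.181, 0.984, 0.0, 0.0]
contact_force: [0.1, -0.0, -1.0]
opening: 0.694
finger_force: 12.0
t 15.9 pos [ 0.6041 -0.0053  0.1423] tilt [ 2.e-04  1.e-04 -1.e+00] yaw y-axis 69.2 q [ 0.08  0.79 -0.26  1.71  0.29  0.67  0.87]
F [ 0.13 -0.04 -1.04] M [-0.027 -0.003 -0.001] open mm 61.15 ff 12.0
tool delta mm [ 0.  -0.  -2.7]
```

```bash
python3 -m jog '[[[0,0,0.002,0,0,0],[0,0,0.002,0,0,0],[0,0,0.0015,0,0,0],[0,0,0.001,0,0,0],[0,0,0,0,0,0],[0,0,0,0,0,0]]]' 0.05 12; python3 -c "
from h import *
to(.6040,-.0053,.135)"
```

```text
clock: 16.65
tool_pos: [0.604, -0.0053, 0.1358]
eef_rot: [0.181, 0.984, 0.0, 0.0]
contact_force: [0.3, 0.5, -1.3]
opening: 0.693
finger_force: 12.0
t 16.65 pos [ 0.604  -0.0053  0.1358] tilt [ 1.e-04  1.e-04 -1.e+00] yaw y-axis 69.2 q [ 0.07  0.8  -0.25  1.72  0.3   0.66  0.87]
F [ 0.31  0.55 -1.27] M [-0.046 -0.019 -0.028] open mm 61.07 ff 12.0
tool delta mm [ 0.  -0.1  0.8]
```

```bash
python3 -m jog '[[[0,0,0.0006,0,0,0],[0,0,0,0,0,0],[0,0,0,0,0,0]]]' 0.05 12; python3 -m jog '[[[0,0,0,0,0,0],[0,0,0,0,0,0],[0,0,-0.002,0,0,0],[0,0,-0.02,0,0,0],[0,0,-0.04,0,0,0],[0,0,-0.04,0,0,0],[0,0,0,0,0,0]]]' 0.085 5;python3 -c "
from h import *
to(.5505,-.233,.23)"
```

```text
clock: 17.02
tool_pos: [0.6041, -0.0052, 0.1352]
eef_rot: [0.181, 0.984, 0.0, 0.0]
contact_force: [0.2, 1.0, -1.2]
opening: 0.696
finger_force: 12.0
clock: 17.9
tool_pos: [0.6062, -0.0049, 0.2405]
eef_rot: [0.181, 0.983, 0.001, 0.003]
contact_force: [0.1, -0.0, -0.2]
opening: 0.961
finger_force: 0.0
t 17.9 pos [ 0.6062 -0.0049  0.2405] tilt [ 7.1e-03  7.0e-04 -1.0e+00] yaw y-axis 69.1 q [ 0.1   0.67 -0.3   1.63  0.24  0.88  0.92]
F [ 0.06 -0.02 -0.16] M [-0.017 -0.009  0.05 ] open mm 84.65 ff 0.0
tool delta mm [ -29.1 -233.    10. ]
```

```bash
python3 -m jog '[[[-0.005,-0.03,0,0,0,0],[-0.005,-0.045,0,0,0,0],[-0.005,-0.045,0,0,0,0],[-0.005,-0.045,0,0,0,0],[-0.005,-0.04,0.03,0,0,0],[-0.005,-0.028,0.04,0,0,0],[0,0,0.045,0,0,0],[0,0,0.03,0,0,0],[0,0,0.01,0,0,0],[0,0,0,0,0,0],[0,0,0,0,0,0]]]' 0.088 5;python3 - <<'E'
from h import *
to(.550,-.232,.0405)
d=snapshot("top"); s=snapshot("side")
a=cv2.resize(d["frame"][137:197,263:323],(390,390),interpolation=cv2.INTER_CUBIC)
b=cv2.resize(s["frame"][145:265,280:400],(390,390),interpolation=cv2.INTER_CUBIC)
cv2.imwrite("pics/w2.png",np.hstack([a,b])[:,:,::-1])
E
```

```text
clock: 19.27
tool_pos: [0.55, -0.2338, 0.0833]
eef_rot: [0.181, 0.984, -0.0, 0.001]
contact_force: [-0.3, -0.2, -0.4]
opening: 1.0
finger_force: 0.0
t 19.27 pos [ 0.55   -0.2338  0.0833] tilt [ 2.1e-03 -6.0e-04 -1.0e+00] yaw y-axis 69.2 q [ 0.46  0.87 -0.24  1.77  0.36  0.54  1.2 ]
F [-0.32 -0.23 -0.37] M [-0.052 -0.029  0.025] open mm 88.09 ff 0.0
tool delta mm [ 0.8  1.7 42.8]
```

View pics/w2.png

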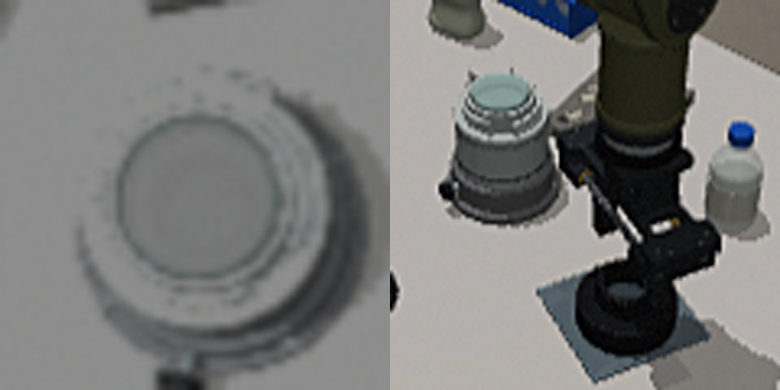

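The glass sits in the cell (crop centre ~(197,195)) and looks level in the side view. The gripper is above the ring, so I go down onto the collar.

```bash
python3 -m jog '[[[0.0008,0.0017,0.018,0,0,0],[0,0,0.015,0,0,0],[0,0,0.0075,0,0,0],[0,0,0,0,0,0]]]' 0.088 5;python3 -m jog '[[[0,0,0,0,0,0],[0,0,0,0,0,0],[0,0,0,0,0,0],[0,0,0,0,0,0],[0,0,0,0,0,0],[0,0,0,0,0,0]]]' 0.05 5; python3 -c "
from h import *
to(.550,-.232,.0405)"
```

```text
clock: 19.88
tool_pos: [0.5483, -0.2316, 0.0405]
eef_rot: [0.181, 0.984, 0.0, -0.001]
contact_force: [0.2, 1.0, 0.2]
opening: 0.997
finger_force: 0.0
clock: 20.62
tool_pos: [0.5493, -0.2319, 0.042]
eef_rot: [0.181, 0.983, -0.0, 0.0]
contact_force: [-0.4, -0.6, 3.9]
opening: 0.701
finger_force: 5.0
t 20.62 pos [ 0.5493 -0.2319  0.042 ] tilt [ 7.e-04 -2.e-04 -1.e+00] yaw y-axis 69.2 q [ 0.44  0.94 -0.21  1.78  0.38  0.46  1.18]
F [-0.43 -0.55  3.9 ] M [-0.01   0.1    0.026] open mm 61.8 ff 5.0
tool delta mm [-0.7  0.2  1.5]
```

```bash
python3 -m jog '[[[0,0,0,0,0,0],[0,0,0,0,0,0],[0,0,0,0,0,-0.175],[0,0,0,0,0,-0.175],[0,0,0,0,0,-0.175],[0,0,0,0,0,-0.175],[0,0,0,0,0,-0.175],[0,0,0,0,0,-0.175],[0,0,0,0,0,-0.175],[0,0,0,0,0,-0.175],[0,0,0,0,0,0],[0,0,0,0,0,0]]]' 0.088 5;python3 -m jog '[[[0,0,0,0,0,0],[0,0,0,0,0,0],[0,0,0,0,0,0],[0,0,0,0,0,0],[0,0,0,0,0,0]]]' 0.05 5; python3 -c "
from h import *
to(.550,-.232,.0405)"
```

```text
clock: 22.12
tool_pos: [0.5488, -0.2319, 0.0414]
eef_rot: [-0.494, 0.87, 0.0, -0.0]
contact_force: [0.1, 0.4, 0.4]
opening: 0.997
finger_force: 0.0
clock: 22.75
tool_pos: [0.5492, -0.2318, 0.0416]
eef_rot: [-0.495, 0.869, -0.0, 0.0]
contact_force: [1.0, -0.1, -0.3]
opening: 0.702
finger_force: 5.0
t 22.75 pos [ 0.5492 -0.2318  0.0416] tilt [ 4.e-04  1.e-04 -1.e+00] yaw y-axis 149.4 q [ 0.63  0.99 -0.56  1.77  0.84  0.64  2.18]
F [ 0.97 -0.14 -0.33] M [ 0.033 -0.08   0.032] open mm 61.82 ff 5.0
tool delta mm [-0.3 -0.8  1.1]
```

```bash
python3 -m jog '[[[0,0,0,0,0,0],[0,0,0,0,0,0],[0,0,-0.02,0,0,0],[0,0,-0.04,0,0,0],[0,0,-0.045,0,0,0],[0,0,-0.045,0,0,0],[0,0,-0.03,0,0,0],[0,0,0,0,0,0]]]' 0.05 40; python3 -c "
from h import *
to(.6040,-.0053,.2)"
```

```text
clock: 23.75
tool_pos: [0.5501, -0.2317, 0.2246]
eef_rot: [-0.495, 0.869, -0.002, 0.002]
contact_force: [-0.6, 0.7, -2.3]
opening: 0.698
finger_force: 40.0
t 23.75 pos [ 0.5501 -0.2317  0.2246] tilt [ 0.0047 -0.0014 -1.    ] yaw y-axis 149.4 q [ 0.73  0.75 -0.74  1.66  0.6   0.97  2.38]
F [-0.6   0.7  -2.27] M [0.091 0.038 0.035] open mm 61.46 ff 40.0
tool delta mm [-222.3   69.1   24.6]
```

```bash
python3 -m jog '[[[-0.025,0.008,0,0,0,0],[-0.04,0.0125,0,0,0,0],[-0.045,0.014,0,0,0,0],[-0.045,0.014,0,0,0,0],[-0.04,0.0125,0,0,0,0],[-0.0273,0.008,0.01,0,0,0],[0,0,0.0146,0,0,0],[0,0,0,0,0,0],[0,0,0,0,0,0],[0,0,0,0,0,0],[0,0,0,0,0,0]]]' 0.05 40; python3 -c "
from h import *
to(.6040,-.0053,.170)"
```

```text
clock: 25.12
tool_pos: [0.603, -0.006, 0.1974]
eef_rot: [-0.495, 0.869, -0.0, 0.0]
contact_force: [0.2, 0.2, -2.4]
opening: 0.693
finger_force: 40.0
t 25.12 pos [ 0.603  -0.006   0.1974] tilt [ 7.e-04 -1.e-04 -1.e+00] yaw y-axis 149.3 q [ 0.31  0.79 -0.7   1.66  0.61  0.92  1.99]
F [ 0.18  0.23 -2.36] M [0.101 0.056 0.028] open mm 61.03 ff 40.0
tool delta mm [-1.1 -0.5 27.4]
```

```bash
python3 -m jog '[[[-0.0011,-0.0005,0.01,0,0,0],[0,0,0.01,0,0,0],[0,0,0.008,0,0,0],[0,0,0.005,0,0,0],[0,0,0.002,0,0,0],[0,0,0,0,0,0],[0,0,0,0,0,0]]]' 0.05 40; python3 -c "
from h import *
to(.6040,-.0053,.157)"
```

```text
clock: 26.0
tool_pos: [0.6041, -0.0046, 0.1623]
eef_rot: [-0.495, 0.869, -0.0, 0.0]
contact_force: [-0.6, -0.1, -1.1]
opening: 0.691
finger_force: 40.0
t 26.0 pos [ 0.6041 -0.0046  0.1623] tilt [ 6.e-04  2.e-04 -1.e+00] yaw y-axis 149.4 q [ 0.3   0.83 -0.67  1.69  0.65  0.85  1.95]
F [-0.65 -0.11 -1.13] M [0.037 0.049 0.017] open mm 60.89 ff 40.0
tool delta mm [ 0.6 -0.3  5.3]
```

```bash
python3 -m jog '[[[0.0005,-0.0003,0.002,0,0,0],[0,0,0.002,0,0,0],[0,0,0.002,0,0,0],[0,0,0,0,0,0],[0,0,0,0,0,0]]]' 0.05 40; python3 -c "
from h import *
to(.6040,-.0053,.157)"
```

```text
clock: 26.62
tool_pos: [0.6039, -0.0053, 0.1574]
eef_rot: [-0.495, 0.869, -0.0, 0.0]
contact_force: [-2.2, -0.3, 8.4]
opening: 0.698
finger_force: 40.0
t 26.62 pos [ 0.6039 -0.0053  0.1574] tilt [ 7.e-04 -7.e-04 -1.e+00] yaw y-axis 149.4 q [ 0.29  0.84 -0.66  1.69  0.66  0.85  1.95]
F [-2.17 -0.3   8.38] M [-0.053  0.789  0.062] open mm 61.52 ff 40.0
tool delta mm [-0.1 -0.   0.4]
```

```bash
python3 -m jog '[[[0,0,0,0,0,0.07],[0,0,0,0,0,0.07],[0,0,0,0,0,0.07],[0,0,0,0,0,0]]]' 0.05 40; python3 -c "
from h import *
to(.6040,-.0053,.157)"
```

```text
clock: 27.12
tool_pos: [0.6045, -0.0049, 0.1569]
eef_rot: [-0.402, 0.916, -0.0, 0.001]
contact_force: [-0.7, -0.3, 5.1]
opening: 0.693
finger_force: 40.0
t 27.12 pos [ 0.6045 -0.0049  0.1569] tilt [ 1.8e-03  3.0e-04 -1.0e+00] yaw y-axis 137.4 q [ 0.27  0.82 -0.61  1.69  0.61  0.82  1.78]
F [-0.72 -0.28  5.08] M [ 0.097  0.145 -0.158] open mm 61.09 ff 40.0
tool delta mm [ 0.7  0.1 -0.1]
```

```bash
python3 -m jog '[[[0,0,0.0004,0,0,0.07],[0,0,0.0003,0,0,0.07],[0,0,0.0003,0,0,0.07],[0,0,0,0,0,0]]]' 0.05 40; python3 -c "
from h import *
to(.6040,-.0053,.157)"
```

```text
clock: 27.62
tool_pos: [0.6036, -0.0053, 0.1546]
eef_rot: [-0.304, 0.953, 0.0, -0.0]
contact_force: [0.4, -0.4, -2.3]
opening: 0.693
finger_force: 40.0
t 27.62 pos [ 0.6036 -0.0053  0.1546] tilt [-8.e-04 -1.e-04 -1.e+00] yaw y-axis 125.4 q [ 0.24  0.82 -0.55  1.7   0.56  0.79  1.61]
F [ 0.37 -0.42 -2.32] M [ 0.084  0.017 -0.004] open mm 61.05 ff 40.0
tool delta mm [-0.3 -0.3 -2.4]
```

```bash
python3 -m jog '[[[0.0003,-0.0003,0.0015,0,0,0],[0,0,0.0015,0,0,0],[0,0,0.001,0,0,0],[0,0,0.001,0,0,0],[0,0,0,0,0,0],[0,0,0,0,0,0]]]' 0.05 40; python3 -c "
from h import *
to(.6040,-.0053,.15)"
```

```text
clock: 28.38
tool_pos: [0.6037, -0.0057, 0.1501]
eef_rot: [-0.303, 0.953, 0.0, -0.0]
contact_force: [-1.2, -0.0, -0.5]
opening: 0.693
finger_force: 40.0
t 28.38 pos [ 0.6037 -0.0057  0.1501] tilt [-0.  0. -1.] yaw y-axis 125.3 q [ 0.23  0.82 -0.54  1.7   0.57  0.78  1.61]
F [-1.18 -0.03 -0.5 ] M [0.056 0.106 0.034] open mm 61.04 ff 40.0
tool delta mm [-0.4  0.2  0.1]
```

```bash
python3 -m jog '[[[0.0002,0,0,0,0,0.08],[0,0,0,0,0,0.08],[0,0,0,0,0,0.08],[0,0,0,0,0,0.08],[0,0,0,0,0,0.08],[0,0,0,0,0,0.08],[0,0,0,0,0,0]]]' 0.05 45; python3 -c "
from h import *
to(.6040,-.0053,.15)"
```

```text
clock: 29.25
tool_pos: [0.6038, -0.0055, 0.1502]
eef_rot: [-0.069, 0.998, 0.0, 0.0]
contact_force: [0.4, 0.1, -1.1]
opening: 0.697
finger_force: 45.0
t 29.25 pos [ 0.6038 -0.0055  0.1502] tilt [ 6.e-04  1.e-04 -1.e+00] yaw y-axis 97.9 q [ 0.16  0.8  -0.41  1.71  0.44  0.73  1.24]
F [ 0.43  0.07 -1.08] M [ 0.083 -0.026 -0.026] open mm 61.4 ff 45.0
tool delta mm [-0.2  0.2  0.2]
```

```bash
python3 -m jog '[[[0,0,0.0002,0,0,0.08],[0,0,0.0002,0,0,0.08],[0,0,0.0002,0,0,0.08],[0,0,0.0002,0,0,0.08],[0,0,0,0,0,0]]]' 0.05 55; python3 -c "
from h import *
to(.6040,-.0053,.15)"
```

```text
clock: 29.88
tool_pos: [0.6041, -0.0055, 0.1496]
eef_rot: [0.091, 0.996, 0.0, 0.001]
contact_force: [-0.6, 0.5, 0.9]
opening: 0.696
finger_force: 55.0
t 29.88 pos [ 0.6041 -0.0055  0.1496] tilt [ 1.1e-03  2.0e-04 -1.0e+00] yaw y-axis 79.6 q [ 0.12  0.79 -0.32  1.71  0.36  0.7   1.  ]
F [-0.58  0.48  0.88] M [ 0.036 -0.003 -0.064] open mm 61.3 ff 55.0
tool delta mm [ 0.1  0.2 -0.4]
```

```bash
python3 -m jog '[[[0,0,0.0002,0,0,0.08],[0,0,0.00025,0,0,0.08],[0,0,0.00025,0,0,0.08],[0,0,0.00025,0,0,0.08],[0,0,0,0,0,0]]]' 0.05 60; python3 -c "
from h import *
to(.6040,-.0053,.1475)"
```

```text
clock: 30.5
tool_pos: [0.6043, -0.0056, 0.1489]
eef_rot: [0.248, 0.969, 0.0, 0.001]
contact_force: [-0.7, 0.4, 3.6]
opening: 0.69
finger_force: 60.0
t 30.5 pos [ 0.6043 -0.0056  0.1489] tilt [ 1.5e-03  2.0e-04 -1.0e+00] yaw y-axis 61.3 q [ 0.07  0.78 -0.23  1.71  0.26  0.68  0.76]
F [-0.69  0.38  3.64] M [-0.008  0.036 -0.068] open mm 60.82 ff 60.0
tool delta mm [0.4 0.1 1.4]
```

```bash
python3 -m jog '[[[0,0,0.00025,0,0,0.07],[0,0,0.00025,0,0,0.07],[0,0,0.00025,0,0,0.07],[0,0,0.00025,0,0,0.07],[0,0,0,0,0,0]]]' 0.05 60; python3 -c "
from h import *
to(.6040,-.0053,.1475)"
```

```text
clock: 31.12
tool_pos: [0.6044, -0.0057, 0.1482]
eef_rot: [0.381, 0.925, 0.0, 0.001]
contact_force: [-0.7, -0.4, 6.8]
opening: 0.694
finger_force: 60.0
t 31.12 pos [ 0.6044 -0.0057  0.1482] tilt [ 1.9e-03  2.0e-04 -1.0e+00] yaw y-axis 45.2 q [ 0.02  0.78 -0.16  1.71  0.18  0.66  0.56]
F [-0.65 -0.45  6.76] M [-0.077  0.173 -0.043] open mm 61.16 ff 60.0
tool delta mm [ 0.6 -0.1  0.7]
```

```bash
python3 -m jog '[[[0,0,0,0,0,0.06],[0,0,0,0,0,0.06],[0,0,0,0,0,0.06],[0,0,0,0,0,0]]]' 0.05 60; python3 -c "
from h import *
to(.6040,-.0053,.1475)"
```

```text
clock: 31.62
tool_pos: [0.6042, -0.0052, 0.1478]
eef_rot: [0.462, 0.887, 0.001, 0.0]
contact_force: [-0.2, 0.8, 6.4]
opening: 0.693
finger_force: 60.0
t 31.62 pos [ 0.6042 -0.0052  0.1478] tilt [ 1.3e-03  7.0e-04 -1.0e+00] yaw y-axis 35.0 q [-0.01  0.78 -0.11  1.72  0.12  0.65  0.43]
F [-0.23  0.83  6.38] M [ 0.159  0.137 -0.044] open mm 61.04 ff 60.0
tool delta mm [ 0.  -0.2  0.3]
```

```bash
python3 -m jog '[[[0,0,0,0,0,0.05],[0,0,0,0,0,0.05],[0,0,0,0,0,0.05],[0,0,0,0,0,0]]]' 0.05 60; python3 -c "
from h import *
to(.6040,-.0053,.1475)"
```

```text
clock: 32.12
tool_pos: [0.6041, -0.0051, 0.1476]
eef_rot: [0.527, 0.85, 0.0, 0.0]
contact_force: [0.6, 1.5, 5.9]
opening: 0.692
finger_force: 60.0
t 32.12 pos [ 0.6041 -0.0051  0.1476] tilt [ 1.2e-03  1.0e-04 -1.0e+00] yaw y-axis 26.4 q [-0.03  0.78 -0.06  1.72  0.07  0.65  0.32]
F [0.61 1.46 5.94] M [0.096 0.071 0.785] open mm 60.93 ff 60.0
tool delta mm [-0.1 -0.2  0.1]
```

```bash
python3 -m jog '[[[0,0,0,0,0,0.04],[0,0,0,0,0,0.03],[0,0,0,0,0,0],[0,0,0,0,0,0]]]' 0.05 60; python3 -c "
from h import *
to(.6040,-.0053,.1475)"
```

```text
clock: 32.62
tool_pos: [0.6039, -0.0042, 0.1476]
eef_rot: [0.555, 0.832, 0.001, 0.0]
contact_force: [-0.6, 1.7, 6.0]
opening: 0.691
finger_force: 59.4
t 32.62 pos [ 0.6039 -0.0042  0.1476] tilt [ 8.e-04  8.e-04 -1.e+00] yaw y-axis 22.6 q [-0.04  0.78 -0.05  1.72  0.05  0.65  0.28]
F [-0.55  1.72  6.04] M [0.391 0.285 1.487] open mm 60.85 ff 59.44
tool delta mm [-1.1 -0.4  0.1]
```

The moment has risen to 1.5 N m with z no longer falling, so the lugs are at their stops. I'll ease the wind-up, release and retreat.

```bash
python3 -m jog '[[[0,0,-0.0005,0,0,-0.035],[0,0,0,0,0,0]]]' 0.05 20; python3 -m jog '[[[0,0,0,0,0,0],[0,0,0,0,0,0],[0,0,0,0,0,0],[0,0,-0.01,0,0,0],[0,0,-0.03,0,0,0],[0,0,-0.04,0,0,0],[-0.03,0,-0.04,0,0,0],[0,0.04,-0.02,0,0,0],[0,0.05,0,0,0,0],[0,0.05,0,0,0,0],[0,0.05,0,0,0,0],[0,0,0,0,0,0]]]' 0.088 5; python3 - <<'E'
from h import *
to(.6040,-.0053,.1475)
d=snapshot("top"); s=snapshot("side")
a=cv2.resize(d["frame"][117:237,233:353],(390,390),interpolation=cv2.INTER_CUBIC)
b=cv2.resize(s["frame"][140:220,275:355],(390,390),interpolation=cv2.INTER_CUBIC)
cv2.imwrite("pics/f.png",np.hstack([a,b])[:,:,::-1])
E
```

```text
clock: 32.88
tool_pos: [0.6041, -0.0048, 0.1476]
eef_rot: [0.544, 0.839, 0.001, -0.0]
contact_force: [2.2, 3.9, 1.5]
opening: 0.698
finger_force: 20.3
clock: 34.38
tool_pos: [0.7907, 0.0476, 0.2853]
eef_rot: [0.542, 0.84, 0.001, -0.001]
contact_force: [0.3, 0.3, -0.8]
opening: 1.0
finger_force: 0.0
t 34.38 pos [0.7907 0.0476 0.2853] tilt [-8.0e-04  1.7e-03 -1.0e+00] yaw y-axis 24.4 q [-0.11  0.94 -0.04  0.84  0.03  1.37  0.29]
F [ 0.32  0.33 -0.75] M [-0.041  0.066  0.012] open mm 88.09 ff 0.0
tool delta mm [  28.6 -191.9  137.8]
```

View pics/f.png

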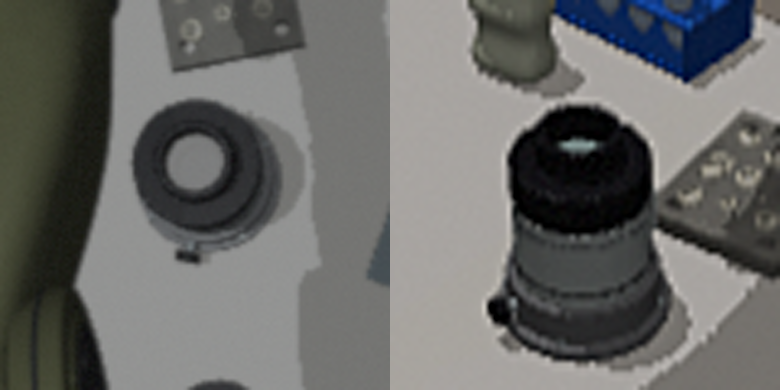

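The picture shows the ring level with its skirt down on the shoulder, and the glass visible through the hole at about (196,162). Nothing nearby has moved, so I'm handing in.

```bash
python3 -c "
from plant import *
print(finish_job())"
```

```text
the job is handed in; nothing more can be done
None
```

I set the glass on the seat, put the ring over it and screwed it clockwise to its stops. I then released everything and handed the job in at about 34 s of the 72 s; no verdict came back.

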